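Hold the test cell in the beam of the table's light gauge

TASK

Check the light gauge on the gaming table: first swing its yellow keeper bar shut across the lamp until it clicks fully home in its detent, then pick up the clear test cell, gripping it by its two white frosted faces only and never touching its clear faces, black cap or foot with the fingers. Lift it into the light path midway between lamp and target and finish while still holding it there, still and upright, with the beam passing squarely through the middle of its clear faces. Leave the lamp seated in its cradle and do not disturb the terrain, figure, dice and tape measure.

Things in the scene. Friction and masses are not known exactly. Their poses are not given: they have to be found in the camera images.
- gauge: the light gauge, bolted down: grey base board 120 mm (x) by 300 mm (y from -110 to +190), 12 mm thick; origin on the table under mid light path, z up. Lamp cradle at its +y end; white target plate 70 mm wide, 112 mm high at y = -90 mm. The red beam runs along its y axis, 75 mm above the table, from the lamp's face (y = 90 mm) to the target; only the base board lies below
- beam_mid (a point): the midpoint of the light path, on the beam, 75 mm above the table, straight over the gauge's origin; axes as the gauge's
- lamp: the black box lamp, 40 x 80 x 40 mm, lying loose in its cradle with its top 95 mm above the table, light opening to the gauge's -y; origin at the centre of its underside. The cradle's walls around it are lower, at most 85 mm above the table
- keeper (a joint): keeper bar's angle about its upright hinge: 0 = shut on its stop, straight across the lamp, pointing from the hinge to the gauge's -x; it grows (to 1.65) as the free end swings level towards the gauge's +y, away from the target. Stays where left (friction 0.02 N m); in the last 0.22 rad it rides over a spring plunger (about 3 N at the peg) that then keeps it shut
- keeper_hinge (a point): the bar's hinge axis (vertical), 104 mm above the table, at x = +40, y = +130 mm in the gauge's frame; axes as the gauge's. The yellow and black bar is 84 mm long, 16 mm wide, from 100 to 108 mm above the table; the steel hinge pin ends at 118 mm, the end stop beside the shut bar at 106 mm
- keeper_peg (a point): the red upright peg by which the bar is swung: 12 mm in diameter, standing on the bar 68 mm from the hinge axis, from 108 to 146 mm above the table; this point lies on its axis, 130 mm above the table
- cell: the test cell, an upright block 31 (x) x 26 (y) x 60 mm standing loose on the table, about 70 g; origin at the centre of its underside, z up. Its two white frosted plates are its -x and +x sides, 31 mm apart over their outsides, 22 mm wide (y), 6 to 54 mm above the underside, 2.5 mm proud of cap and foot: grip across x. Its clear faces look along -y and +y
- cell_clear: the rest of the cell, not to be touched by the fingers: the clear light-blue body (24 x 26 mm) between the frosted plates, with its black cap and black foot (26 x 26 mm, each 6 mm high); fixed in the cell, same origin and axes
- cell_mid (a point): the middle of the cell, 30 mm above its underside
- pillar: a small grey stone pillar of resin, round, 54 mm across at the foot, 70 mm tall, tapering; scenery, stays put; origin at the centre of its underside
- figure: a painted toy soldier on a black round base 40 mm across, 57 mm tall; stays put; origin at the centre of its underside
- ruin: an L-shaped ruined wall of grey stone blocks, legs about 130 mm and 90 mm long, up to 60 mm high; stays put; origin on the table at the middle of the long leg
- bunker: a round grey stone bunker, 120 mm across, 55 mm high; stays put; origin at the centre of its underside
- tape_measure: a red tape measure lying flat, 65 x 60 mm, 35 mm high; stays put; origin at the centre of its underside
- die0: a red 16 mm die on the table; stays put
- die1: a blue 16 mm die on the table; stays put
- die2: a green 16 mm die on the table; stays put
There are look-alikes about, which are no part of the job. What is shaped like the lamp but green or pink is not meant.

How it is judged (in metres and radians):
On the way, in this order (a step that is already met when the one before it is completed fails the run):
1. the keeper bar is shut in its detent, the cell still standing on the table (value of joint keeper below 0.05 rad and height (world z) of cell below 0.01 m), for 0.2 s.
2. the cell is lifted clear of the table in the fingers, the bar still shut (value of joint keeper below 0.05 rad and contact force between the fingers and cell above 2 N and contact force between the fingers and cell_clear below 0.5 N and height (world z) of cell above 0.025 m), for 0.2 s.
At the end, for the whole second after the job is handed in: Bar within 0.05 rad of shut. Cell held in the fingers (over 2 N) by its frosted plates only, resting on nothing, still; its middle within 8 mm of the beam sideways, 12 mm in height, 30 mm of midway; upright and square to the beam within 0.14 rad. Lamp within 12 mm, flat in its cradle (value of joint keeper below 0.05 rad and contact force between the fingers and cell above 2 N and contact force between the fingers and cell_clear below 0.5 N and x of cell_mid in the frame of beam_mid between -0.008 and 0.008 m and y of cell_mid in the frame of beam_mid between -0.03 and 0.03 m and z of cell_mid in the frame of beam_mid between -0.012 and 0.012 m and angle between the y axis of cell and the y axis of gauge, either way round below 0.14 rad and angle between cell's own z axis and vertical below 0.14 rad and linear speed of cell below 0.02 m/s and angular speed of cell below 0.2 rad/s and height (world z) of cell above 0.03 m and contact force between cell and gauge below 0.1 N and contact force between cell and lamp below 0.1 N and distance of lamp from where it was at the start of the episode below 0.012 m and angle between lamp's own z axis and vertical below 0.08 rad); the arm keeps its last pose, push and grip.
It fails at once if the fingers touch the cell's clear body, black cap or black foot (contact force between the fingers and cell_clear above 0.5 N).
It fails at once if the cell is tipped over (angle between cell's own z axis and vertical above 0.6 rad).
It fails at once if the lamp is shifted in its cradle by more than 12 mm (distance of lamp from where it was at the start of the episode above 0.012 m).
It fails at once if a bystander is moved by more than 15 mm (distance of any of pillar, figure, ruin, bunker, tape_measure, die0, die1, die2 from where it was at the start of the episode above 0.015 m).
It also fails if it takes over 56 s, if anything falls off the work surface, if the arm or the gripper's body presses on something with over 40 N, if the wrist force passes 120 N, or if a joint passes its speed limit or range.

ROBOT

A 6-joint arm with a two-finger parallel gripper is mounted at the origin on the work surface. World frame = base frame: x ahead of the robot, y to its left, z up, the work surface at z = 0. Lengths are in m, angles in degrees, forces in N, time in s.
With the tool pointing down it reaches from about 0.25 to 0.725 m from the base axis. Payload 9.7 kg.
Tool frame: the origin (TCP) lies at the very end of the fingers, on their centre line; the grasp point (between the pads) lies 19 mm behind it; z points along the fingers, y is the direction in which the jaws open and shut (so a half turn about z gives the same grasp; the last joint's range is limited). The gripper opens to 85 mm and grips with 20 to 120 N. Pads are 22 mm wide; open, the fingers measure 114 mm over their backs; the gripper's body (76 mm by 85 mm) begins 54 mm behind the grasp point. The pads swing forward as they close: fully open they stand 13 mm farther back than shut.
Start: joints at [-64.343, 4.979, 10.078, 95.1, 0, 90], TCP at [0.238, -0.496, 0.231] pointing down, gripper open.
Joint ranges: [-179.16, 179.16], [-48.56, 103.87], [-65.8, 70.77], [-126.05, 130.52], [-82.76, 87.17], [-180, 180]. Speed limits (degrees/s): [127.2, 127.2, 147.25, 180, 180, 180].

INTERFACE

Orientations are given as [roll, pitch, yaw] about the fixed x, y, z axes, in that order (R = Rz(yaw) Ry(pitch) Rx(roll)).
In Python, from workcell import bot gives the robot as it stands.
- The arm moves only by the shell command python3 -m pendant 'ROWS' [FORCE]. ROWS is JSON, a list that holds one entry, the list of rows, each a list of 7 numbers: the shift along the tool's x, y, z in cm, then the turn, a rotation vector about the tool's x, y, z in rad, then the opening in per cent of the stroke, from 0 (shut) to 100 (fully open). In form: [[[dx, dy, dz, ax, ay, az, gripper], ...]]. A call has 1 to 5 rows; each row shifts and turns the pose as measured when the row begins, along the tool's axes as they then stand; what a row does not reach is not made up. A row lasts 1/12 s, in which the tool goes at most 41.7 mm and 7.16 degrees, less where a joint would pass 70% of its speed; a pose out of reach is approached as far as the arm can. A call with a gripper value outside its range is refused whole. The fingers move at their own pace and stop on an object; FORCE is the grip in N (left out, the last holds). Time passes only in rows, so rows that do not move let the fingers close. It gives the time, the measured TCP pose, the force and the opening at its end, in the units of the state.
- bot.get_obs(): the state, without advancing time (a new reading comes with each control period).
- bot.camera(name): name is "scene" or "top"; returns the picture (400x640x3 uint8, red, green, blue); there is no depth.
- bot.get_calibration(name): a dict with "intrinsics" (3x3 intrinsics, pixels), "pose" (4x4, takes a point from camera to world coordinates). Camera axes: x right, y down, z forward; pixel columns grow to the right and rows downward; lengths in m; the calibration is good to about 2 mm. A picture is of the moment at which its call begins. get_calibration takes no time and is no camera call.
- bot.job_done(): hands the job in, once; it reports no verdict.
Trained networks look in the newest picture that a camera, given by its name, has taken for a name from the list of things; names that differ only in an ending like _2 or _b are one class to them, and where a whole thing is asked for, a point or a joint stands for the part that bears it (a point fixed in the world has none). Each returns a list of dicts, best first, with "confidence" (0 to 1); they miss things now and then, are a little off and sometimes report something else, mostly with a low value. They report only what shows in the picture. A call takes as long as a camera call. They do not tell look-alikes from the thing itself.
- bot.masks_of(camera, thing): "pixels" (400x640 bool, what is visible of it) and "extent" ([left, top, right, bottom] in pixels, round what is visible of it).
- bot.mark_of(camera, thing): "uv" ([column, row] in pixels: a listed point, or the origin of a listed thing).
The state is a dict: "time": time; "q": joint angles; "qd": joint speeds; "joint_efforts": joint torques, N m; "ee_pos": TCP position; "tcp_rot": TCP orientation; "wrist_force": force on the tool from outside, world axes, zero at the start; "torque": the same for the moment, N m; "opening": finger opening in m.
Only numpy, scipy, OpenCV 4.12 (cv2) and the standard library are available. Lean on these libraries where they do the work, as an engineer would, in place of code of your own. Each camera call takes 0.05 s, during which the arm holds its last target. There are 200 camera calls.

## Working session

There is one attempt and no reset: what is moved stays moved. The work goes in short steps, Python scripts to look and compute and a shell command to move; the robot and the scene stay as the last step left them, time stands still between calls to the robot, and variables do not carry over. Pictures are saved under pics/ and viewed, about 8 in all and at most 12, crops included, and the job is handed in when it is done.

```bash
mkdir -p pics; python3 - <<'E'
from workcell import bot
import cv2,numpy as np
for c in("scene","top"):
    im=bot.camera(c); cv2.imwrite(f"pics/{c}0.png",im[:,:,::-1])
    k=bot.get_calibration(c); print(c,np.round(k["intrinsics"],1).tolist(),np.round(k["pose"],3).tolist())
    for t in("gauge","beam_mid","lamp","keeper_hinge","keeper_peg","cell","cell_mid"):
        print(t,[(np.round(d["uv"],1).tolist(),round(d["confidence"],2)) for d in bot.mark_of(c,t)][:4])
print(bot.get_obs())
E
```

```text
scene [[448.5, 0.0, 317.5], [0.0, 448.5, 197.7], [0.0, 0.0, 1.0]] [[0.828, 0.3, -0.474, 1.249], [0.561, -0.476, 0.677, -0.914], [-0.023, -0.827, -0.562, 0.923], [0.0, 0.0, 0.0, 1.0]]
gauge [([311.7, 225.0], 0.78), ([372.1, 253.3], 0.27)]
beam_mid [([312.0, 202.7], 0.98), ([161.4, 287.8], 0.18)]
lamp [([380.4, 205.0], 0.88), ([331.3, 174.8], 0.69), ([334.1, 192.3], 0.52)]
keeper_hinge [([343.0, 184.8], 0.86), ([213.7, 294.0], 0.73), ([304.8, 324.5], 0.59)]
keeper_peg [([343.0, 166.7], 0.6)]
cell [([233.9, 257.5], 0.74)]
cell_mid [([228.9, 254.3], 0.81), ([332.9, 189.5], 0.66)]
top [[369.9, 0.0, 324.0], [0.0, 369.9, 197.1], [0.0, 0.0, 1.0]] [[-0.161, -0.967, 0.198, 0.306], [-0.987, 0.158, -0.029, 0.065], [-0.003, -0.2, -0.98, 1.38], [0.0, 0.0, 0.0, 1.0]]
gauge [([315.2, 209.2], 0.73), ([260.1, 213.8], 0.46)]
beam_mid [([316.0, 205.5], 0.75)]
lamp [([254.2, 182.4], 0.83), ([242.9, 249.2], 0.74), ([278.7, 214.2], 0.68)]
keeper_hinge [([278.8, 201.5], 0.84), ([264.9, 214.1], 0.52)]
keeper_peg [([265.6, 212.6], 0.66), ([427.2, 205.1], 0.17)]
cell [([395.2, 222.1], 0.55)]
cell_mid [([386.0, 179.1], 0.48), ([395.3, 225.1], 0.4)]
{'time': 0.8, 'q': array([-6.43412241e+01,  4.97858034e+00,  1.00783753e+01,  9.51015874e+01,
       -1.93229910e-03,  8.99998226e+01]), 'qd': array([ 0.06644909,  0.10798951,  0.00929795,  0.02647396, -0.00907358,
       -0.02549536]), 'joint_efforts': array([-2.72870522e-03, -5.20037162e+01,  4.64848351e+01,  8.41273068e-04,
       -1.43113289e-04,  4.05052589e-06]), 'ee_pos': array([ 0.23813921, -0.49575138,  0.23128866]), 'tcp_rot': array([-1.79998208e+02,  1.93229355e-03,  2.56589533e+01]), 'wrist_force': array([-0.79489421, -0.53313664, -0.49118945]), 'torque': array([ 0.00096647, -0.0012236 ,  0.00698198]), 'opening': 0.08551157713967833}
```

```bash
python3 - <<'E'
import cv2
a=cv2.imread("pics/scene0.png")[120:320,160:430];b=cv2.imread("pics/top0.png")[130:290,210:440]
cv2.imwrite("pics/a.png",cv2.resize(a,None,fx=2.96,fy=2.96,interpolation=2));cv2.imwrite("pics/b.png",cv2.resize(b,None,fx=3.4,fy=3.4,interpolation=2))
E
```

```text
(no output)
```

View pics/a.png

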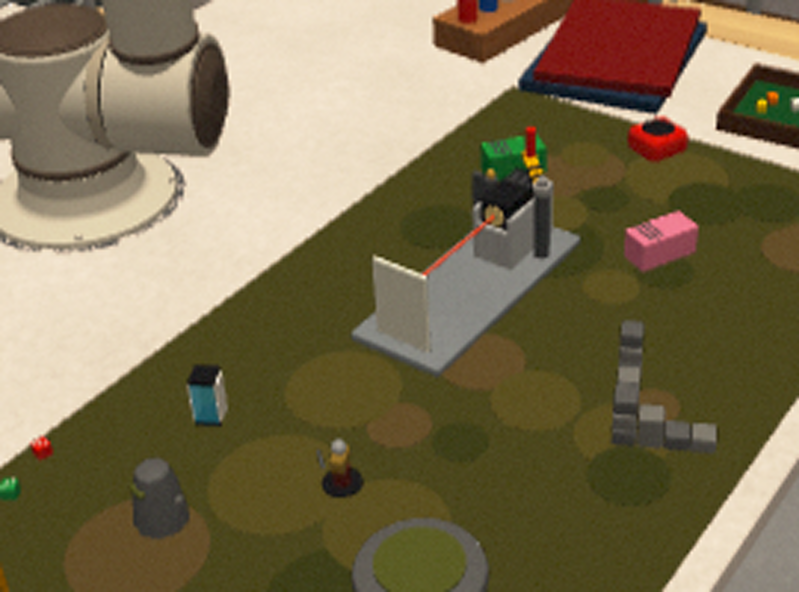

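View pics/b.png

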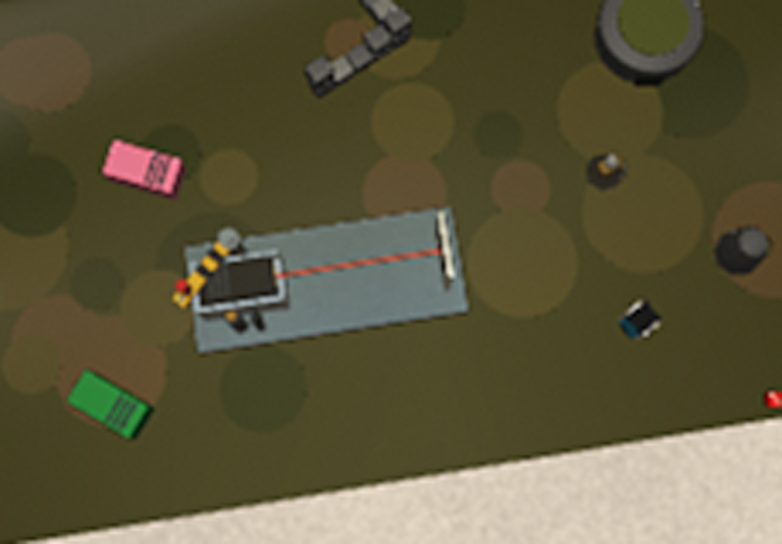

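View pics/scene0.png

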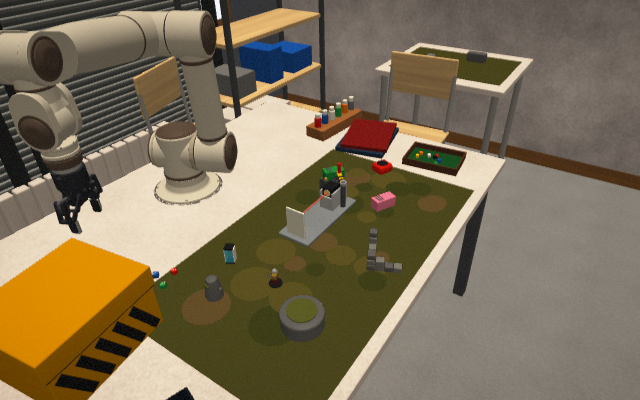

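The scene view shows the gauge in the middle: lamp at +y, bar open about 50°, peg at roughly (343,167). The cell stands at (231,255), left of the target plate, and the green and pink boxes are decoys. In the top view the peg is at about (264,214) and the cell at (398,224). Next I fit the poses.

```bash
cat > h.py <<'E'
import numpy as np,cv2
from workcell import bot
from scipy.optimize import least_squares
K={c:bot.get_calibration(c) for c in("scene","top")}
def proj(c,P):
    k=K[c];T=np.linalg.inv(np.array(k["pose"]));p=T[:3,:3]@np.asarray(P,float).T+T[:3,3:4]
    u=np.array(k["intrinsics"])@p;return (u[:2]/u[2]).T
def ray(c,uv,z):
    k=K[c];T=np.array(k["pose"]);d=T[:3,:3]@np.linalg.solve(np.array(k["intrinsics"]),[uv[0],uv[1],1]);o=T[:3,3]
    return o+d*(z-o[2])/d[2]
def W(g,P):
    c,s=np.cos(g[2]),np.sin(g[2]);P=np.atleast_2d(P).astype(float)
    return np.c_[g[0]+c*P[:,0]-s*P[:,1],g[1]+s*P[:,0]+c*P[:,1],P[:,2]]
E
python3 - <<'E'
from h import *
S=lambda x,y:(160+x/2.96-.5,120+y/2.96-.5);T=lambda x,y:(210+x/3.4-.5,130+y/3.4-.5)
z=.012
obs=[("top",T(185,247),(.06,.19,z)),("top",T(450,208),(.06,-.11,z)),("top",T(467,311),(-.06,-.11,z)),("top",T(200,352),(-.06,.19,z)),
("top",T(278,275),(0,.09,.075)),("top",T(440,251),(0,-.087,.075)),("top",T(229,237),(.04,.13,.118)),
("scene",S(353,333),(-.06,-.11,z)),("scene",S(437,366),(.06,-.11,z)),("scene",S(580,238),(.06,.19,z)),
("scene",S(542,184),(.04,.13,.118)),("scene",S(374,257),(-.035,-.09,.112)),("scene",S(428,277),(.035,-.09,.112))]
f=lambda g:np.concatenate([proj(c,W(g,P))[0]-uv for c,uv,P in obs])
r=least_squares(f,[.35,.0,0],loss="soft_l1");g=r.x;print("gauge",g,np.round(r.fun.reshape(-1,2) if r.fun.size==26 else f(g).reshape(-1,2),1).tolist());np.save("g.npy",g)
# peg angle
tp=T(183,285);sp=S(530,130)
pk=lambda a:(.04-.068*np.cos(a),.13+.068*np.sin(a),.146)
q=least_squares(lambda a:np.r_[proj("top",W(g,pk(a[0])))[0]-tp,proj("scene",W(g,pk(a[0])))[0]-sp],[.8]);print("keeper",q.x,q.fun,"peg world",W(g,pk(q.x[0])))
for n,b in(("pillar",0),("figure",0),("bunker",0),("ruin",0)):pass
# cell
print("cell top",ray("top",T(641,319),.06),"scene cap",ray("scene",S(206,375),.06))
a=bot.camera("top");s=bot.camera("scene")
A=cv2.resize(a[205:245,375:425],None,fx=8,fy=8,interpolation=2);B=cv2.resize(s[235:275,205:255],None,fx=8,fy=8,interpolation=2)
cv2.imwrite("pics/c.png",np.hstack([A,B])[:,:,::-1])
E
```

```text
gauge [ 0.54054936  0.06182272 -0.0047653 ] [[-0.2, -0.3], [0.4, -1.0], [0.8, -0.2], [-0.6, 0.3], [-0.6, 0.2], [0.6, -0.4], [-0.3, -0.1], [-1.2, -0.4], [0.4, 1.3], [0.5, -1.0], [0.1, -2.0], [-0.4, -0.4], [-0.6, -0.1]]
keeper [0.7910209] [-0.18241803  0.06171211 -0.18854318 -0.68151524] peg world [[0.5335872  0.24021078 0.146     ]]
cell top [ 0.43563376 -0.22080085  0.06      ] scene cap [ 0.44178575 -0.22610238  0.06      ]
```

View pics/c.png

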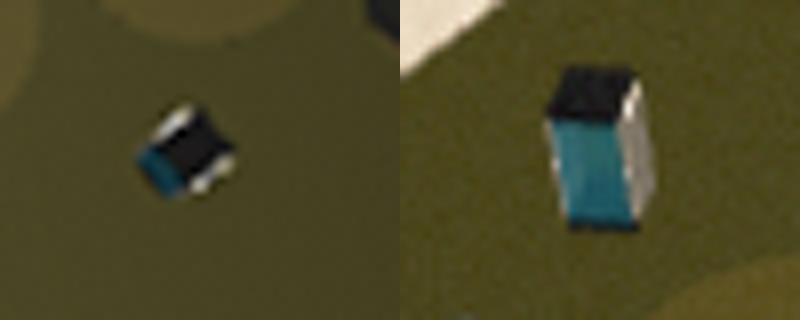

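```bash
python3 - <<'E'
from h import *
S=lambda x,y:(205+(x-400)/8-.44,235+y/8-.44);T=lambda x,y:(375+x/8-.44,205+y/8-.44)
h=.013
o=[("top",T(155,150),(h,h,.06)),("top",T(200,110),(h,-h,.06)),("top",T(233,150),(-h,-h,.06)),("top",T(188,178),(-h,h,.06)),
("top",T(173,120),(.0145,0,.054)),("top",T(215,176),(-.0145,0,.054)),
("scene",S(612,124),(h,-h,.06)),("scene",S(550,112),(-h,-h,.06)),("scene",S(636,70),(h,h,.06)),("scene",S(570,68),(-h,h,.06)),
("scene",S(572,228),(-h,-h,0)),("scene",S(638,229),(h,-h,0)),("scene",S(655,188),(.0155,.011,.006))]
f=lambda g:np.concatenate([proj(c,W(g,P))[0]-uv for c,uv,P in o])
r=least_squares(f,[.44,-.22,.6],loss="soft_l1",f_scale=.5);print(r.x,np.degrees(r.x[2]),np.round(f(r.x).reshape(-1,2),1).tolist())
c=r.x;np.save("c.npy",c)
for n in("pillar","figure","bunker","die0"):
    m=bot.mark_of("top",n); 
    if m: print(n,ray("top",m[0]["uv"],0)[:2])
E
```

```text
[ 0.43819007 -0.22485227  0.46163683] 26.449841985847094 [[-0.0, -1.7], [0.1, -0.9], [0.4, -0.0], [0.3, 0.7], [0.0, -0.1], [-0.3, -0.6], [0.4, -1.4], [-0.4, -0.5], [-0.1, -0.3], [-0.2, -0.6], [-0.3, 0.1], [-0.3, 0.6], [0.4, -1.0]]
pillar [ 0.50462681 -0.35713981]
figure [ 0.6171814 -0.236216 ]
bunker [ 0.74605788 -0.29701837]
die0 [ 0.28593574 -0.39694913]
```

```bash
python3 -m pendant '[[[0,0,0,0,0,0.11,45],[0,0,0,0,0,0.11,45],[0,0,0,0,0,0.11,45],[0,0,0,0,0,0.1,45],[0,0,0,0,0,0.02,45]]]' && for i in 1 2 3 4; do python3 -m pendant '[[[1.4,-3.8,0,0,0,0,45],[1.4,-3.8,0,0,0,0,45],[1.4,-3.8,0,0,0,0,45],[1.4,-3.8,0,0,0,0,45],[1.4,-3.8,0,0,0,0,45]]]'; done
```

```text
time: 1.52
ee_pos: [0.2382, -0.4958, 0.2313]
tcp_rot: [180.0, -0.0, -1.3]
wrist_force: [-0.7, 0.5, 0.5]
opening: 0.0386
time: 1.93
ee_pos: [0.3124, -0.3071, 0.2277]
tcp_rot: [-179.9, 0.1, -2.1]
wrist_force: [0.8, 0.8, 0.5]
opening: 0.0384
time: 2.35
ee_pos: [0.3891, -0.113, 0.2288]
tcp_rot: [-180.0, -0.1, -2.2]
wrist_force: [0.6, -0.4, -0.8]
opening: 0.0385
time: 2.77
ee_pos: [0.4636, 0.0309, 0.2318]
tcp_rot: [-177.7, -0.3, 2.5]
wrist_force: [1.2, -0.5, 0.2]
opening: 0.0385
time: 3.18
ee_pos: [0.528, 0.1351, 0.2456]
tcp_rot: [-173.4, -0.3, 11.0]
wrist_force: [-0.2, -0.2, 0.2]
opening: 0.0386
```

```bash
python3 -m pendant '[[[0,-1,0,-0.06,0,0.09,45],[0,-1,0,-0.06,0,0.09,45],[0,0,0,0,0,0,45]]]'; python3 -c "
from workcell import bot;print(bot.get_obs()['q'])"
```

```text
time: 3.43
ee_pos: [0.5373, 0.0848, 0.2468]
tcp_rot: [-177.2, 0.6, 7.5]
wrist_force: [0.2, -0.1, 0.5]
opening: 0.0386
[  7.48497713   5.12755562  11.92953133  97.42316334   2.83991256
 179.94372509]
```

```bash
for i in 1 2 3 4 5; do python3 -m pendant '[[[0,0,0,0,0,-0.12,45],[0,0,0,0,0,-0.12,45],[0,0,0,0,0,-0.12,45],[0,0,0,0,0,-0.12,45],[0,0,0,0,0,-0.12,45]]]' |grep -E "time|pos|rot"; done; python3 -c "
from workcell import bot;print(bot.get_obs()['q'])"
```

```text
time: 3.85
ee_pos: [0.5373, 0.0855, 0.2464]
tcp_rot: [-177.2, -1.2, 43.0]
time: 4.27
ee_pos: [0.5367, 0.0874, 0.2465]
tcp_rot: [-178.4, -2.8, 78.8]
time: 4.68
ee_pos: [0.536, 0.0892, 0.2467]
tcp_rot: [179.5, -3.4, 114.6]
time: 5.1
ee_pos: [0.5353, 0.0911, 0.2468]
tcp_rot: [177.5, -2.6, 150.5]
time: 5.52
ee_pos: [0.5345, 0.093, 0.247]
tcp_rot: [176.3, -0.6, -173.8]
[ 7.89890765  4.74563677 11.51692848 97.22900682  3.75768404  1.65378895]
```

```bash
python3 -m pendant '[[[0,0,0,0.065,0,0.108,45],[0,3.7,0,0,0,0,45],[0,3.7,0,0,0,0,45],[0,3.7,0,0,0,0,45],[0,3.7,0,0,0,0,45]]]';python3 -m pendant '[[[0,0,2.5,0,0,0,45],[0,0,2,0,0,0,45],[0,0,0,0,0,0,45]]]'; python3 - <<'E'
from h import *
a=bot.camera("top");s=bot.camera("scene");o=bot.get_obs();p=o["ee_pos"]
print(p,o["tcp_rot"]);u=proj("scene",[p])[0].astype(int);v=proj("top",[p])[0].astype(int);print(u,v)
A=cv2.resize(a[v[1]-40:v[1]+40,v[0]-40:v[0]+40],None,fx=5,fy=5,interpolation=2);B=cv2.resize(s[u[1]-40:u[1]+40,u[0]-40:u[0]+40],None,fx=5,fy=5,interpolation=2)
cv2.imwrite("pics/d.png",np.hstack([A,B])[:,:,::-1])
E
```

```text
time: 5.93
ee_pos: [0.5307, 0.2411, 0.2479]
tcp_rot: [-179.9, -0.6, -179.0]
wrist_force: [0.6, 0.2, 0.4]
opening: 0.038
time: 6.18
ee_pos: [0.5292, 0.2507, 0.2018]
tcp_rot: [179.8, -0.5, -178.5]
wrist_force: [-1.0, -0.9, -0.3]
opening: 0.0384
[0.52986886 0.24989333 0.20516198] [ 179.76032336   -0.377812   -178.54841497]
[338 146] [257 212]
```

View pics/d.png

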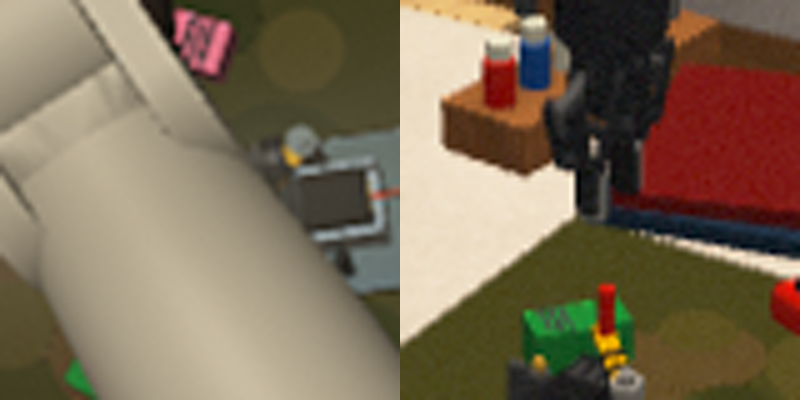

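The fingers straddle the spot above the peg, with the TCP at crop (600,200) and the peg top below it at (607,290). I nudge 8 mm in −y and descend.

```bash
python3 -m pendant '[[[-0.4,-0.8,0,0,0,-0.025,45],[0,0,0,0,0,0,45],[0,0,2.5,0,0,0,45],[0,0,2.5,0,0,0,45]]]';python3 -m pendant '[[[0,0,2.5,0,0,0,45],[0,0,0.8,0,0,0,45],[0,0,0,0,0,0,45]]]'
```

```text
time: 6.62
ee_pos: [0.5374, 0.242, 0.1653]
tcp_rot: [179.4, 0.4, -177.3]
wrist_force: [0.2, -0.4, -0.3]
opening: 0.0387
time: 6.87
ee_pos: [0.5377, 0.2412, 0.1316]
tcp_rot: [179.4, 0.4, -177.6]
wrist_force: [-0.7, 0.6, 1.0]
opening: 0.0386
```

```bash
python3 -m pendant '[[[0,0,1.2,0,0,0,45],[0,0,0,0,0,0,45],[0.6,-0.8,0.1,0,0,0,45],[0.5,-0.8,0,0,0,0,45],[0.4,-0.8,0,0,0,0,45]]]';python3 -m pendant '[[[0.3,-0.6,0,0,0,0,45],[0.3,-0.6,0,0,0,0,45],[0,0,0,0,0,0,45]]]'
```

```text
time: 7.28
ee_pos: [0.5254, 0.2177, 0.1228]
tcp_rot: [179.2, 0.7, -177.6]
wrist_force: [-1.3, 1.7, 0.4]
opening: 0.0387
time: 7.53
ee_pos: [0.5194, 0.2031, 0.1248]
tcp_rot: [179.1, 0.9, -177.7]
wrist_force: [0.1, -0.9, 0.5]
opening: 0.0381
```

```bash
python3 - <<'E'
from h import *
s=bot.camera("scene");g=np.load("g.npy");o=bot.get_obs();print(o["ee_pos"])
cv2.imwrite("pics/e.png",cv2.resize(s[135:215,300:400],None,fx=7,fy=7,interpolation=2)[:,:,::-1])
E
```

```text
[0.51974518 0.20352099 0.12488683]
```

View pics/e.png

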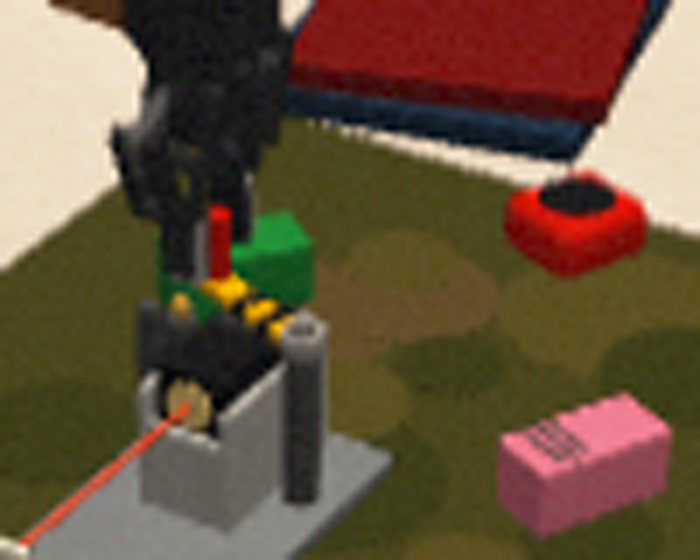

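The peg sits between the fingers (crop 218,240) and the bar is following. I keep pushing.

```bash
python3 -m pendant '[[[0.2,-0.6,0.4,0,0,0,45],[0.2,-0.6,0.3,0,0,0,45],[0.1,-0.5,0,0,0,0,45],[0.1,-0.5,0,0,0,0,45],[0,0,0,0,0,0,45]]]';python3 -m pendant '[[[0,-0.4,0,0,0,0,45],[0,-0.3,0,0,0,0,45],[0,0,0,0,0,0,45]]]'
```

```text
time: 8.0
ee_pos: [0.5151, 0.1814, 0.1177]
tcp_rot: [178.9, 1.0, -177.6]
wrist_force: [0.1, -0.1, -0.2]
opening: 0.0386
time: 8.25
ee_pos: [0.5152, 0.1799, 0.1174]
tcp_rot: [178.1, 1.0, -177.4]
wrist_force: [-0.1, 0.5, -0.6]
opening: 0.0386
```

```bash
python3 -m pendant '[[[0,-0.5,0,0.02,0,0,45],[0,-0.5,0,0,0,0,45],[0,0,0,0,0,0,45]]]';python3 -m pendant '[[[0,-0.5,0,0.02,0,0,45],[0,-0.5,0,0,0,0,45],[0,0,0,0,0,0,45]]]'; python3 - <<'E'
from h import *
s=bot.camera("scene");o=bot.get_obs();print(o["ee_pos"],o["wrist_force"],o["qd"])
cv2.imwrite("pics/f.png",cv2.resize(s[145:205,310:380],None,fx=8,fy=8,interpolation=2)[:,:,::-1])
E
```

```text
time: 8.5
ee_pos: [0.5153, 0.1803, 0.1175]
tcp_rot: [177.9, 1.0, -176.9]
wrist_force: [-0.0, -0.5, 0.2]
opening: 0.0385
time: 8.75
ee_pos: [0.5155, 0.1803, 0.1177]
tcp_rot: [177.9, 1.1, -176.4]
wrist_force: [-0.2, -0.6, -0.6]
opening: 0.0385
[0.51546145 0.17960378 0.1176973 ] [0.50281179 5.64459537 1.58895079] [-0.69336262 -0.09361634  0.06721468  0.70592683 -2.03335671  0.27393629]
```

View pics/f.png

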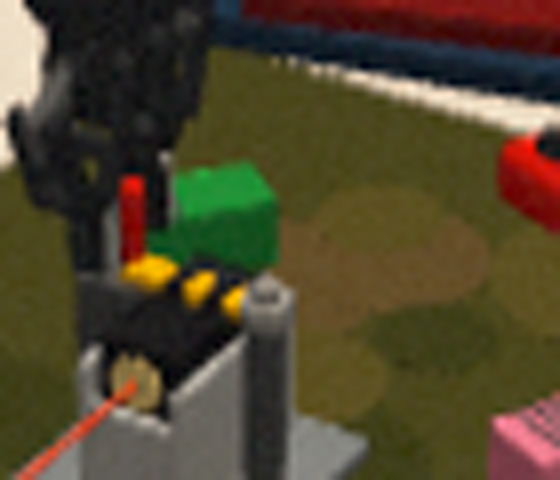

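```bash
python3 - <<'E'
from h import *
g=np.load("g.npy")
for a in(0,.05,.1,.2,.3):
    P=[(.04-.068*np.cos(a),.13+.068*np.sin(a),z) for z in(.146,.108)]
    w=W(g,P);print(a,((proj("scene",w)-[310,145]+.44)*8).round(0).tolist(),w[0,:2].round(4))
E
python3 -m pendant '[[[0,-1,0,0.03,0,0.03,45],[0,-1,0,0,0,0,45],[0,-1,0,0,0,0,45]]]'
```

```text
0 [[130.0, 181.0], [131.0, 256.0]] [0.5132 0.192 ]
0.05 [[135.0, 177.0], [136.0, 253.0]] [0.5133 0.1954]
0.1 [[140.0, 174.0], [141.0, 250.0]] [0.5135 0.1987]
0.2 [[150.0, 168.0], [151.0, 244.0]] [0.5146 0.2055]
0.3 [[162.0, 163.0], [162.0, 238.0]] [0.5163 0.212 ]
time: 9.05
ee_pos: [0.5155, 0.1773, 0.1181]
tcp_rot: [176.3, 1.0, -177.1]
wrist_force: [-1.1, 66.8, -13.6]
opening: 0.0388
```

A push of 66 N with no further motion, and the image matching an angle near 0, means the bar is on its stop. I centre on the peg, back off upward and check.

```bash
python3 -m pendant '[[[0,0.6,0,0,0,0,45],[0,0.5,0,0.04,0,0,45],[0,0,-1,0,0,0,45],[0,0,-3,0,0,0,45],[0,0,-3,0,0,0,45]]]';python3 -m pendant '[[[0,-1,-4,0,0,0,45],[0,-3,-2,0,0,0,45],[0,-3.5,0,0,0,0,45],[0,-3.5,0,0,0,0,45],[0,-3.5,0,0,0,0,60]]]'; python3 - <<'E'
from h import *
s=bot.camera("scene");o=bot.get_obs();print(o["ee_pos"],o["tcp_rot"],o["q"].round(1))
i=s[150:190,305:360].astype(int)
m=(i[:,:,0]>150)&(i[:,:,1]<60)&(i[:,:,2]<60);ys,xs=np.where(m);print(np.c_[xs+305,ys+150].tolist())
g=np.load("g.npy")
for a in(0,.1,.2):print(a,proj("scene",W(g,[(.04-.068*np.cos(a),.13+.068*np.sin(a),z) for z in(.146,.108)])).round(1).tolist())
cv2.imwrite("pics/g.png",cv2.resize(s[120:300,180:400],None,fx=3.6,fy=3.3,interpolation=2)[:,:,::-1])
E
```

```text
time: 9.47
ee_pos: [0.5103, 0.1898, 0.1829]
tcp_rot: [178.4, 0.2, -176.6]
wrist_force: [0.7, -0.2, 0.7]
opening: 0.0382
time: 9.88
ee_pos: [0.5198, 0.041, 0.2504]
tcp_rot: [178.3, 0.8, -176.2]
wrist_force: [0.4, -0.1, -0.3]
opening: 0.049
[0.51994368 0.03576925 0.25014378] [ 178.47675893    0.77567914 -176.35505577] [ 3.1  0.7  7.7 96.3  1.5 -0.5]
[[326, 167], [327, 167], [325, 168], [326, 168], [327, 168], [326, 169], [327, 169], [326, 177]]
0 [[325.8, 167.1], [326.0, 176.6]]
0.1 [[327.0, 166.3], [327.1, 175.8]]
0.2 [[328.3, 165.6], [328.4, 175.0]]
```

View pics/g.png

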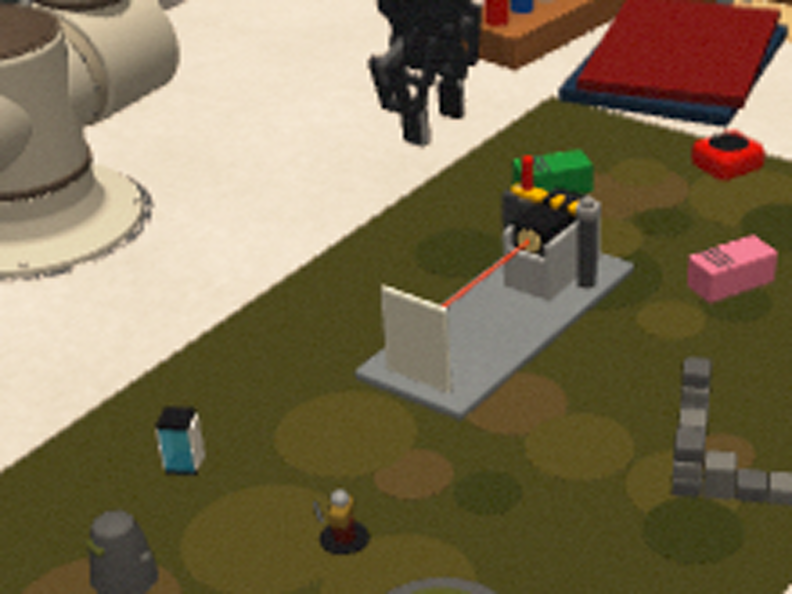

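The bar is shut: the red peg pixels are at (326,168) and the projection for angle 0 is (326,167). The cell is still standing. Next I move over it.

```bash
python3 -m pendant '[[[1.2,-3.7,0,0,0,0,75],[1.2,-3.7,0,0,0,0,75],[1.2,-3.7,0,0,0,0,75],[1.2,-3.7,0,0,0,0,75],[1.2,-3.7,0,0,0,0,75]]]' && for i in 1 2; do python3 -m pendant '[[[0,0,0,0,0,0.113,75],[0,0,0,0,0,0.113,75],[0,0,0,0,0,0.113,75],[0,0,0,0,0,0.113,75],[0,0,0,0,0,0.113,75]]]'; done; python3 -m pendant '[[[0,0,0,0,0,0,75]]]'
```

```text
time: 10.35
ee_pos: [0.4703, -0.1563, 0.246]
tcp_rot: [178.5, 0.9, -176.3]
wrist_force: [1.4, -0.2, 0.3]
opening: 0.0639
time: 10.77
ee_pos: [0.4649, -0.1687, 0.2476]
tcp_rot: [178.4, -0.0, 149.6]
wrist_force: [-0.8, 0.1, 1.2]
opening: 0.0637
time: 11.18
ee_pos: [0.4627, -0.1722, 0.2496]
tcp_rot: [178.7, -0.9, 115.3]
wrist_force: [-0.6, -0.6, -0.6]
opening: 0.0638
time: 11.27
ee_pos: [0.4623, -0.1727, 0.25]
tcp_rot: [178.7, -0.9, 115.0]
wrist_force: [-0.5, -0.2, -0.6]
opening: 0.0639
```

```bash
python3 -m pendant '[[[0,0,0,0.022,-0.016,-0.07,75],[-1.7,-2.3,0,0,0,0,75],[-1.7,-2.3,2,0,0,0,75],[0,0,3,0,0,0,75],[0,0,3,0,0,0,75]]]' ; python3 -m pendant '[[[0,0,2.5,0,0,0,75],[0,0,1.5,0,0,0,75],[0,0,0,0,0,0,75]]]'; python3 - <<'E'
from h import *
a=bot.camera("top");s=bot.camera("scene");o=bot.get_obs();p=o["ee_pos"];c=np.load("c.npy");y=np.radians(o["tcp_rot"][2]);d=c[:2]-p[:2]
print(p,o["tcp_rot"],"tool d",d@[np.cos(y),np.sin(y)],d@[np.sin(y),-np.cos(y)])
u=proj("scene",[p])[0];print(u)
cv2.imwrite("pics/h.png",np.hstack([cv2.resize(s[185:275,185:285],None,fx=5,fy=5,interpolation=2),cv2.resize(a[180:270,370:430],None,fx=5,fy=5,interpolation=2)])[:,:,::-1])
E
```

```text
time: 11.68
ee_pos: [0.4399, -0.2295, 0.1757]
tcp_rot: [179.6, 0.7, 120.4]
wrist_force: [1.2, 0.0, -0.4]
opening: 0.0637
time: 11.93
ee_pos: [0.4368, -0.2308, 0.1291]
tcp_rot: [179.8, 0.4, 121.0]
wrist_force: [-0.5, 0.7, -0.6]
opening: 0.0641
[ 0.43795562 -0.23110762  0.13218495] [179.72716345   0.59989171 120.89431882] tool d 0.005247429741361811 0.003413034073781553
[223.56082319 227.48181359]
```

View pics/h.png

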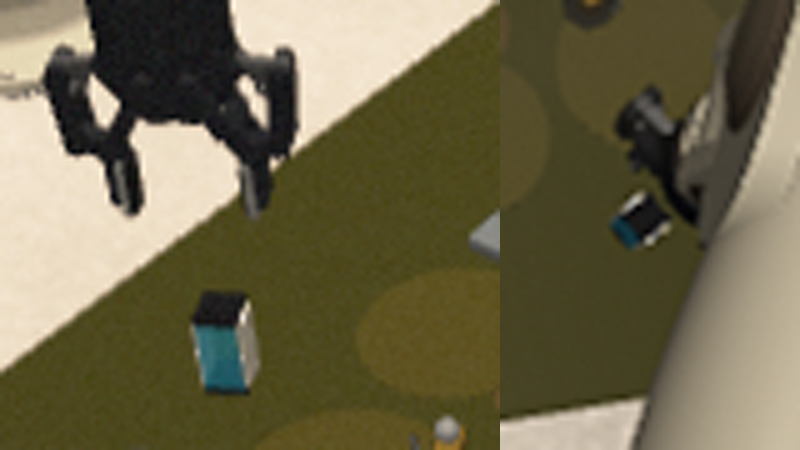

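```bash
python3 -m pendant '[[[0.5,0.3,0,0,0,0.05,75],[0,0,0,0,0,0,75],[0,0,3,0,0,0,75],[0,0,2,0,0,0,75],[0,0,0,0,0,0,75]]]' ; python3 - <<'E'
from h import *
o=bot.get_obs();p=o["ee_pos"];c=np.load("c.npy");y=np.radians(o["tcp_rot"][2]);d=c[:2]-p[:2]
print(p,"tool d",d@[np.cos(y),np.sin(y)],d@[np.sin(y),-np.cos(y)])
E
```

```text
time: 12.45
ee_pos: [0.4428, -0.2283, 0.0907]
tcp_rot: [179.3, 1.3, 118.5]
wrist_force: [0.2, 0.3, -0.3]
opening: 0.0642
[ 0.44281612 -0.22832539  0.09065566] tool d 0.005261439533895142 -0.0024041758307263537
```

```bash
python3 -m pendant '[[[0.4,-0.2,1,0.012,0.02,0,75],[0.1,0,2.5,0,0,0,75],[0.1,0,2.5,0,0,0,75],[0.1,0,1.4,0,0,0,75],[0,0,0,0,0,0,75]]]' ; python3 - <<'E'
from h import *
o=bot.get_obs();p=o["ee_pos"];c=np.load("c.npy");y=np.radians(o["tcp_rot"][2]);d=c[:2]-p[:2]
print(p,o["tcp_rot"],"tool d",d@[np.cos(y),np.sin(y)],d@[np.sin(y),-np.cos(y)])
E
```

```text
time: 12.87
ee_pos: [0.4412, -0.2251, 0.0214]
tcp_rot: [179.8, 0.3, 119.0]
wrist_force: [-0.1, 0.3, 0.1]
opening: 0.0643
[ 0.44123547 -0.22514477  0.02143302] [179.79043794   0.32682473 118.96335699] tool d 0.0017306462934017774 -0.0025228654443049947
```

```bash
python3 -m pendant '[[[0.2,-0.25,0.7,0,0,0,75],[0,0,0,0,0,0,75],[0,0,0,0,0,0,40],[0,0,0,0,0,0,30],[0,0,0,0,0,0,20]]]' 20;  python3 -m pendant '[[[0,0,0,0,0,0,10],[0,0,0,0,0,0,10],[0,0,0,0,0,0,10],[0,0,0,0,0,0,10]]]' 30
```

```text
time: 13.28
ee_pos: [0.44, -0.2259, 0.0191]
tcp_rot: [179.7, 0.5, 119.1]
wrist_force: [0.1, -0.4, -0.6]
opening: 0.0308
time: 13.62
ee_pos: [0.4409, -0.2264, 0.0208]
tcp_rot: [179.6, 0.6, 119.1]
wrist_force: [0.6, -0.6, -0.1]
opening: 0.0306
```

```bash
python3 -m pendant '[[[0,0,-1,0,0,0,10],[0,0,-2,0,0,0,10],[0,0,-3,0,0,0,10],[0,0,-3,0,0,0,10],[0,0,-3,0,0,0,10]]]' ; python3 -m pendant '[[[0,0,-3,0,0,0,10],[0,0,-2,0,0,0,10],[0,0,0,0,0,0.06,10],[0,0,0,0,0,0.1,10],[0,0,0,0,0,0.1,10]]]'; python3 -m pendant '[[[0,0,0,0,0,0.1,10],[0,0,0,0,0,0.1,10],[0,0,0,0,0,0.05,10],[0,0,0,0,0,0,10]]]'
```

```text
time: 14.03
ee_pos: [0.4355, -0.2236, 0.1402]
tcp_rot: [-180.0, 0.0, 119.1]
wrist_force: [1.7, -0.8, -0.6]
opening: 0.0306
time: 14.45
ee_pos: [0.437, -0.2242, 0.2056]
tcp_rot: [179.4, 0.5, 103.9]
wrist_force: [0.2, -0.2, -0.7]
opening: 0.0304
time: 14.78
ee_pos: [0.4369, -0.2241, 0.2098]
tcp_rot: [179.1, 0.4, 88.5]
wrist_force: [-0.4, 0.7, -0.3]
opening: 0.0305
```

```bash
python3 -m pendant '[[[2,0.7,0,0.015,0,-0.02,10],[3.4,1.25,0,0,0,0,10],[3.4,1.25,0,0,0,0,10],[3.4,1.25,0,0,0,0,10],[3.4,1.25,0,0,0,0,10]]]' ; python3 -m pendant '[[[3.4,1.25,0,0,0,0,10],[3.4,1.25,0,0,0,0,10],[3,1,0,0,0,0,10],[0,0,0,0,0,0,10],[0,0,0,0,0,0,10]]]'
```

```text
time: 15.2
ee_pos: [0.4946, -0.0685, 0.2116]
tcp_rot: [179.9, 0.6, 89.7]
wrist_force: [0.6, -0.1, -0.7]
opening: 0.0305
time: 15.62
ee_pos: [0.5318, 0.041, 0.2124]
tcp_rot: [179.8, 0.5, 90.7]
wrist_force: [-0.3, -0.6, -0.9]
opening: 0.0305
```

```bash
python3 -m pendant '[[[2.1,0.9,0,0,0.008,0.017,10],[0,0,3,0,0,0,10],[0,0,3,0,0,0,10],[0,0,3,0,0,0,10],[0,0,2,0,0,0,10]]]' ; python3 -m pendant '[[[0,0,1.5,0,0,0,10],[0,0,0,0,0,0,10],[0,0,0,0,0,0,10]]]'
```

```text
time: 16.03
ee_pos: [0.5442, 0.0612, 0.1064]
tcp_rot: [179.1, -0.0, 90.0]
wrist_force: [-0.9, 0.7, -1.7]
opening: 0.0306
time: 16.28
ee_pos: [0.5414, 0.0583, 0.0869]
tcp_rot: [179.5, 0.1, 90.1]
wrist_force: [-0.4, -0.2, 0.1]
opening: 0.0304
```

```bash
python3 -m pendant '[[[0.3,0,1,0,0,0,10],[0,0,0.9,0,0,0,10],[0,0,0,0,0,0,10],[0,0,0,0,0,0,10],[0,0,0,0,0,0,10]]]' ; python3 - <<'E'
from h import *
s=bot.camera("scene");a=bot.camera("top");o=bot.get_obs();print(o["ee_pos"],o["tcp_rot"])
g=np.load("g.npy");print("scene proj cell bottom/top corners", ((proj("scene",W(g,[(x*.013,-.013,z) for z in(.045,.105) for x in(-1,1)]))-[270,150]+.4)*6).round(0).tolist())
cv2.imwrite("pics/i.png",cv2.resize(s[150:240,270:380],None,fx=6,fy=6,interpolation=2)[:,:,::-1])
E
```

```text
time: 16.7
ee_pos: [0.5433, 0.0604, 0.0704]
tcp_rot: [179.2, 0.0, 90.1]
wrist_force: [0.2, -0.8, 0.1]
opening: 0.0303
[0.54346727 0.06046774 0.07066816] [1.79223102e+02 2.94348212e-02 9.00746701e+01]
scene proj cell bottom/top corners [[220.0, 381.0], [258.0, 397.0], [215.0, 292.0], [255.0, 306.0]]
```

View pics/i.png

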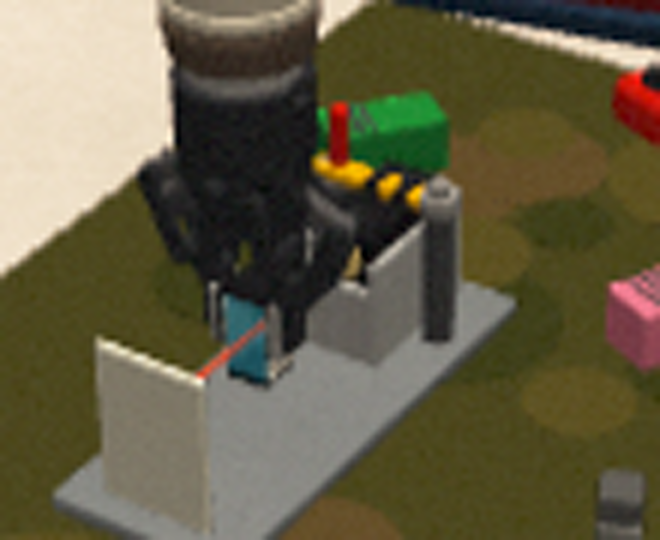

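The cell is in the light path at crop (247,340), with the target plate and beam in front of it and the bar still shut. I trim −3 mm in x and −4 mm in z.

```bash
python3 -m pendant '[[[0.1,-0.3,0.45,0.014,0,0,10],[0,0,0,0,0,0,10],[0,0,0,0,0,0,10]]]' ; python3 - <<'E'
from h import *
s=bot.camera("scene").copy();o=bot.get_obs();print(o["ee_pos"],o["tcp_rot"],o["qd"].round(2))
g=np.load("g.npy");u=(proj("scene",W(g,[(0,-.013,.075),(-.013,-.013,.045),(.013,-.013,.045),(0,-.087,.075),(0,.09,.075)]))-[290,185]+.45)*10
print(u.round(0).tolist())
cv2.imwrite("pics/j.png",cv2.resize(s[185:235,290:350],None,fx=10,fy=10,interpolation=2)[:,:,::-1])
E
```

```text
time: 17.05
ee_pos: [0.5407, 0.0617, 0.0667]
tcp_rot: [-180.0, 0.0, 90.1]
wrist_force: [0.4, 0.5, -0.2]
opening: 0.0308
[0.54058257 0.06170774 0.0665104 ] [-1.79955662e+02  2.04174694e-02  9.00905968e+01] [-0.09 -0.11 -0.16  0.01  0.07  0.02]
[[195.0, 225.0], [166.0, 286.0], [231.0, 311.0], [60.0, 339.0], [369.0, 78.0]]
```

View pics/j.png

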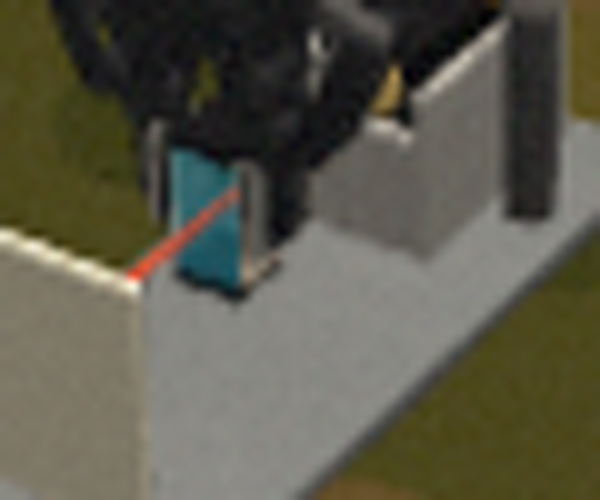

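```bash
python3 -m pendant '[[[0,0,0,0,0,0,10],[0,0,0,0,0,0,10]]]'; python3 -c "
from workcell import bot;print(bot.job_done())"
```

```text
time: 17.27
ee_pos: [0.5406, 0.0617, 0.0664]
tcp_rot: [-179.9, 0.0, 90.1]
wrist_force: [0.2, -0.1, -0.8]
opening: 0.0308
the job is handed in; nothing more can be done
None
```

I swung the keeper bar shut, gripped the cell across its frosted plates, and lifted it into the light path. I handed the job in at 17.3 s with the arm still holding the cell; no verdict was reported.

- **Keeper bar:** I pushed it by its peg until it stopped against about 67 N of wrist force. After I let go, the peg showed within about 1 px of where a shut bar puts it. It still looked shut in a later picture, taken while the cell was being placed.
- **Grip:** The fingers closed to 30.8 mm, matching the 31 mm across the plates. I chose 30 N and saw no slip. I had no direct reading of finger contact with the clear faces, cap or foot.
- **Final pose:** The tool is within 1 mm of the fitted beam midpoint in x and y, vertical within 0.1° and square to the beam within about 0.5°. The cell should sit at beam height to within a few millimetres.
- **Disagreement:** In the last picture the cell's foot was about 1 px from its predicted position. I took this as the cell sitting about 4 mm towards the lamp in the fingers, plus 1–2 mm of sideways or height error, all within tolerance.
- **Not measured:** I did not measure the lamp or the terrain, figure, dice and tape measure afterwards. The lamp's cradle and the pieces near the gauge looked unchanged in the later pictures.
- **Detour:** On the first approach the last joint reached its range limit and the tool tilted about 7°. I turned it round and corrected the tilt without any contact.

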